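Carry a test disc on the lifter and seat it in the sprung nest

ROBOT

A 7-joint arm with a two-finger parallel gripper is mounted at the origin on a cart in front of the work surface, level with it; the furniture and walls round the work are solid. World frame = base frame: x ahead of the robot, y to its left, z up, the work surface at z = 0. Lengths are in m, angles in rad, forces in N, time in s.
With the tool pointing down it reaches from about 0.4 to 0.85 m from the base axis. Payload 4.5 kg.
Tool frame: the origin (TCP) lies at the very end of the fingers, on their centre line; the grasp point (between the pads) lies 19 mm behind it; z points along the fingers, y is the line along which they close (so a half turn about z gives the same grasp; the last joint's range is limited). The gripper opens to 88 mm and grips with 3 to 60 N. Pads are 18 mm wide; open, the fingers measure 123 mm over their backs; the gripper's body (75 mm by 187 mm) begins 45 mm behind the grasp point.
Start: joints at [1.23, 0.689, -0.195, 1.565, 0.157, 0.902, -0.215], TCP at [0.229, -0.582, 0.239] pointing down, gripper open.
Joint ranges: [-3.01, 3.01], [-0.46, 2.08], [-1.47, 1.51], [0.13, 2.56], [-1, 4.14], [0.04, 2.09], [-2.66, 2.66]. Speed limits (rad/s): [2.57, 2.57, 3.14, 3.14, 3.14, 3.14, 3.14].

INTERFACE

Orientations are given as a unit quaternion [x, y, z, w].
In Python, from plant import r gives the robot as it stands. The module is installed in compiled form; this text tells all that it offers.
- The arm moves only by the tool step_arm, never from a script. Its argument "increments" is a list of rows, each a list of 2 entries, a list of its own where there are three numbers: the shift along the world's x, y, z in cm, then the turn, a rotation vector about the world's x, y, z in degrees. A call has exactly 10 rows; each row shifts and turns the commanded pose from where the row before left it; what a row does not reach is not made up. A row lasts 1/10 s, in which the tool goes at most 50 mm and 8.59 degrees, less where a joint would pass 70% of its speed; a pose out of reach is approached as far as the arm can. A call is refused whole if a number of a shift passes 5 or a number of a turn 8.59, either way. A call with a gripper value outside its range is refused whole. "fingers" is the opening, from 0 (shut) to 1 (fully open), set as the call begins (left out, the last holds). The fingers move at their own pace and stop on an object; "grip_force" is the grip in N (left out, the last holds). Time passes only in rows, so rows that do not move let the fingers close, or fill a call up. It gives the time, the measured TCP pose, the force, the opening and the grip force at its end, in the units of the state.
- r.get_state(): the state, without advancing time (a new reading comes with each control period).
- r.snapshot(name): name is "side" or "top" or "wrist"; returns (picture, depth): 384x512x3 uint8, red, green, blue; 384x512 float32, m along the optical axis (not along the pixel's ray), 0 where there is no reading.
- r.calibration(name): a dict with "fov_y" (degrees; the focal length in pixels is half the picture's height over the tangent of half this angle, whatever the lens; pixels are square), "cx", "cy" (the principal point, pixels), "R" (3x3) and "t" (3): a world point X has camera coordinates R X + t. Camera axes: x right, y down, z forward; pixel columns grow to the right and rows downward; lengths in m; the calibration is good to about 2 mm. A picture is of the moment at which its call begins: read the wrist's pose just before it. calibration takes no time and is no camera call; for the wrist camera it gives the pose at the moment of the call.
- r.finish_job(): hands the job in; it is judged then, once.
The state is a dict: "clock": time; "q": joint angles; "qd": joint speeds; "joint_torque": joint torques, N m; "tool_pos": TCP position; "eef_rot": TCP orientation; "contact_force": force on the tool from outside, world axes, zero at the start; "moment": the same for the moment, N m; "opening": opening from 0.0 (shut) to 1.0 (fully open); "finger_force": force on a finger pad.
Only numpy, scipy, OpenCV 4.12 (cv2) and the standard library are available. Lean on these libraries where they do the work, as an engineer would, in place of code of your own. Each camera call takes 0.05 s, during which the arm holds its last target. There are 200 camera calls.

TASK

With the lifter, scoop the steel test disc off its stand and carry it balanced level on the blade, never touching it with the fingers, onto the rails of the measuring nest. Slide it home between the guides with the lifter until it gently pushes the sprung plunger in by a millimetre or two (about 5 N), hold it there for a moment, then slowly draw the lifter straight back so that the disc stays against the plunger. Stand the lifter back on the table right way up, clear of nest and stand, and leave the other things alone.

Things in the scene. Friction and masses are not known exactly. Their poses are not given: they have to be found in the camera images.
- lifter_grip (a point): Point to grip on the loose lifter (steel blade, black bar handle; 160 g, 167 mm long): centre of its bar, 14 mm wide (y), 24 mm tall; the bar runs 28 mm ahead of this point (x, to the blade) and 62 mm behind; 44 mm above the table when it stands. Blade underside 44 mm, blade top 40 mm below this point. No pose while the fingers hold it. Grip across y.
- lifter: The same lifter; origin on the blade's underside at the step, 62 mm ahead of and 44 mm below the grip point; z = 0 when it stands. x points to the blade's tip, z up. Blade flat, 22 mm wide, 4 mm thick, from x = 0 to 46 mm. The step at x = 0 is an upright face 22 mm wide, 8 mm higher than the blade's top; it pushes the disc. Heel foot 44 mm wide at x = -116 mm, as low as the blade.
- disc_center (a point): Centre of the loose plain steel disc, 48 mm in diameter, 10 mm thick, about 140 g. It starts lying flat on the stand's rails near their middle; this point is then 45 mm above the table. It is also reported while it lies on the lifter.
- disc: The same disc; origin at the centre of its underside, z up.
- stand: Loading stand (the shorter of the two railed fixtures), fixed; origin on the table under its middle. Dark base 80 x 90 mm, 10 mm high; two aluminium rails from x = -30 to 30 mm, tops 40 mm above the table, slot 32 mm wide between them (y = -16 to 16 mm), free down to 10 mm above the table, open at both ends. The blade enters it along +x.
- nest: Measuring nest, fixed; origin on the table; the disc is slid home along +x. Rails as on the stand (tops 40 mm high, same slot) from the open mouth x = -50 to 60 mm. On them two steel guides 10 mm high, 51 mm apart from x = -5 to 49 mm, flaring from x = -5 back to -26 mm (57 mm apart there). End block 62 mm high at x = 70 to 86 mm.
- nest_entry (a point): Point on the nest's middle line at rail-top height, x = -24 mm in the nest, same axes: a disc set down with its centre here lies on the rails just before the guides close in. From here it slides 27 to 45 mm along +x before it meets the plunger, depending on the setting of the hand screw behind it, which is not reported: find it by feel.
- plunger (a joint): How far the sprung plunger is pushed in, m: 0 at rest, 0.009 at its end. Its steel face (26 mm wide, 42 to 52 mm above the table) looks to -x of the nest. Spring 3000 N/m, no preload, well damped (60 N s/m): the last part of its return is stopped by the disc's friction on the rails if the lifter leaves slowly, so the disc stays pressed against it.
- parts_pot: White screw-lid pot, 45 mm wide, 43 mm high; a bystander to leave alone; origin under its middle.
- gloss_tile: Black glass tile in a frame, 62 x 88 x 13 mm; a bystander to leave alone; origin under its middle.
- sharpener: Small metal pencil sharpener, 15 x 25 x 14 mm; a bystander to leave alone; origin under its middle.
- tweezers: Tweezers lying on their side, 18 x 120 x 8 mm; a bystander to leave alone; origin under its middle.
- sanding_block: Cork block wrapped in abrasive paper, 48 x 85 x 25 mm; a bystander to leave alone; origin under its middle.
- rubber_block: Eraser block in a sleeve, 25 x 52 x 18 mm; a bystander to leave alone; origin under its middle.
Not all that is in view belongs to the job. What is meant by the disc is not brown, and is the smaller of those in its own colour.

How it is judged:
By the outcome, as a careful person would: the job done as asked, in the order asked, and still so for the second after the job is handed in, with the robot touching nothing.
It also fails if it takes over 72 s, if anything falls off the work surface, if the arm or the gripper's body presses on something with over 40 N, if the wrist force passes 120 N, or if a joint passes its speed limit or range.

## Working session

There is one attempt and no reset: what is moved stays moved. The work goes in short steps, Python scripts to look and compute and a tool call to move; the robot and the scene stay as the last step left them, time stands still between calls to the robot, and variables do not carry over. Pictures are saved under pics/ and viewed, at most 10 in all, crops included, and the job is handed in when it is done.

Besides the shell and the picture viewer there is one more tool, called after "Request:" as name(argument=value, ...), one argument or row to a line, values as JSON. step_arm: Moves the arm, as the interface text tells. Its arguments: {"type":"object","properties":{"increments":{"type":"array","items":{"type":"array"}},"fingers":{"type":"number"},"grip_force":{"type":"number"}},"required":["increments"]}

```bash
mkdir -p pics
cat > h.py <<'E'
from plant import r
import numpy as np, cv2
def save(n,p): cv2.imwrite('pics/'+p,cv2.cvtColor(n,cv2.COLOR_RGB2BGR))
def cam(name):
    c=r.calibration(name); f=192/np.tan(np.radians(c['fov_y'])/2)
    return f,c['cx'],c['cy'],np.array(c['R']),np.array(c['t'])
def ray(c,u,v,z):
    f,cx,cy,R,t=c; o=-R.T@t; d=R.T@np.array([(u-cx)/f,(v-cy)/f,1]); return o+d*(z-o[2])/d[2]
def world(c,depth):
    f,cx,cy,R,t=c; v,u=np.mgrid[:384,:512]
    P=np.stack([(u-cx)/f*depth,(v-cy)/f*depth,depth],-1); return (P-t)@R
def pix(c,X):
    f,cx,cy,R,t=c; p=R@np.array(X)+t; return p[0]/p[2]*f+cx,p[1]/p[2]*f+cy
E
python3 - <<'E'
from h import *
for n in ['top','side']:
    a,d=r.snapshot(n); save(a,n+'0.png'); np.savez(n+'0.npz',a=a,d=d); c=cam(n); print(n,c[0],c[1:3],-c[3].T@c[4],c[3].round(3).tolist())
print(r.get_state())
E
```

```text
top 405.80584303748554 (251.51739399457205, 190.9425378481083) [ 0.37760814 -0.00353407  1.22355324] [[0.005, -1.0, -0.001], [-0.99, -0.004, -0.138], [0.138, 0.001, -0.99]]
side 389.8613561658943 (255.297453564105, 190.35990197847715) [0.30562721 0.92273788 0.68181916] [[-0.972, -0.234, -0.016], [-0.115, 0.538, -0.835], [0.204, -0.81, -0.55]]
{'clock': 0.1, 'q': array([ 1.22980747,  0.68988466, -0.19452978,  1.56624042,  0.15724511,
        0.90250946, -0.21511672]), 'qd': array([ 0.00034301, -0.00371948,  0.00110607, -0.0002768 ,  0.00055904,
        0.00061922, -0.00052472]), 'joint_torque': array([-3.23367974e-03, -5.28495741e+01, -1.27162144e+00, -1.53835326e+01,
       -5.25339448e-02,  2.00890863e-03,  2.08298479e-05]), 'tool_pos': array([ 0.2285634 , -0.58109025,  0.23800002]), 'eef_rot': array([ 9.82489568e-01,  1.86315759e-01, -1.91292952e-04, -8.06176747e-04]), 'contact_force': array([-0.25018587,  0.75523308, -0.52883986]), 'moment': array([ 0.03455641, -0.01613454,  0.0840545 ]), 'finger_force': 0.0, 'opening': 0.9989321084491551}
```

View pics/top0.png

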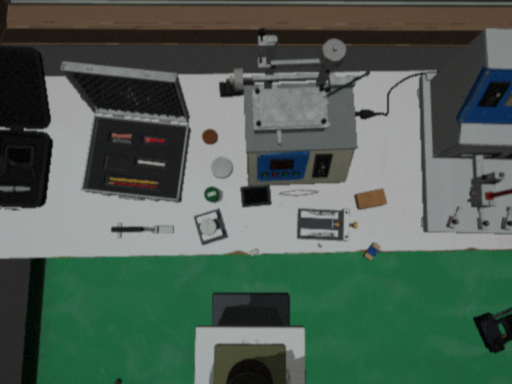

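View pics/side0.png

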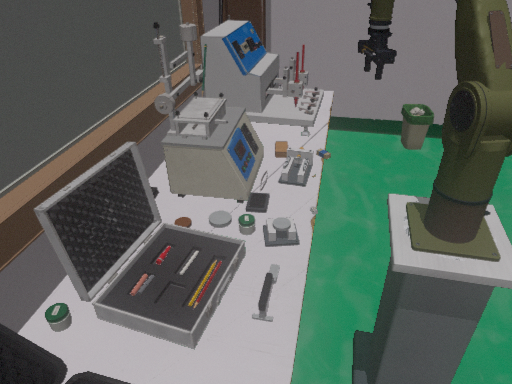

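Top view: lifter at about (143,229) with its blade to the right. The stand with a grey disc is at (210,226) and the nest at (322,225), its screw to the right. Disc candidates are grey on the stand (208,226), a larger grey one (222,167) and a brown one (210,136). By the description it is the one on the stand. Close crop to check.

Run:
```python
from h import *
z=np.load('top0.npz');a,d=z['a'],z['d'];c=cam('top')
cr=a[150:265,100:260]; cr2=a[190:265,280:400]
o=cv2.resize(cr,None,fx=5,fy=5,interpolation=cv2.INTER_CUBIC); save(o,'crop1.png')
save(cv2.resize(cr2,None,fx=6,fy=6,interpolation=cv2.INTER_CUBIC),'crop2.png')
W=world(c,d)
print('table',np.median(W[235:245,180:190,2]))
for u,v in [(208,226),(222,167),(210,136),(143,229),(165,229),(320,225)]: print(u,v,W[v,u].round(4))
```

```text
table -0.00043548538586334084
208 226 [0.4379 0.1232 0.0507]
222 167 [0.6184 0.0881 0.0144]
210 136 [0.7165 0.1269 0.0091]
143 229 [0.4288 0.3128 0.0417]
165 229 [0.4307 0.2569 0.0044]
320 225 [ 0.4449 -0.2078  0.0021]
```

View pics/crop1.png

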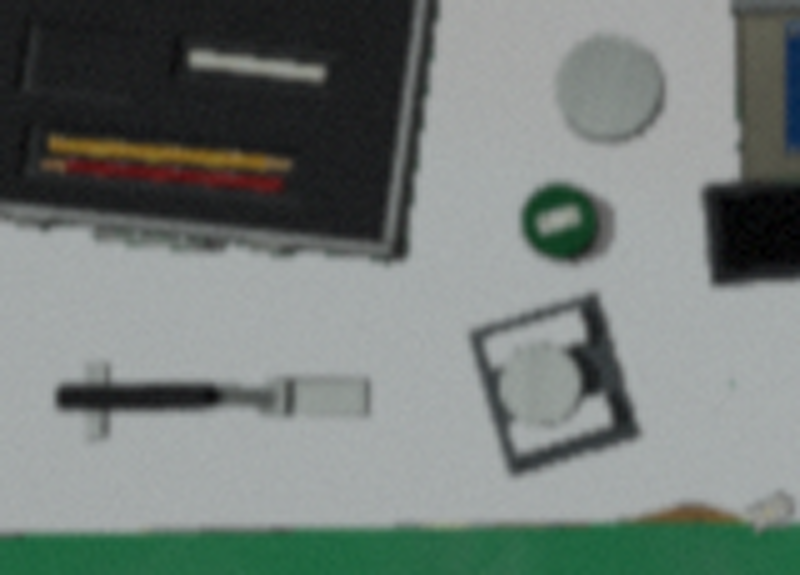

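View pics/crop2.png

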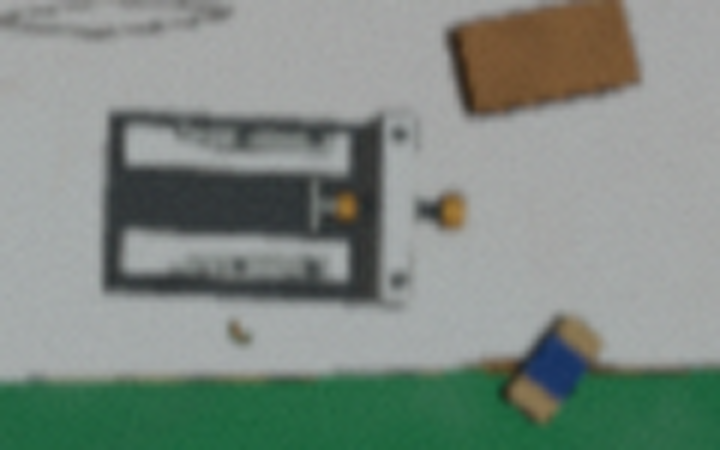

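The crop confirms it. The disc on the stand (crop 540,383) is clearly smaller than the other grey one (610,88). The stand is rotated about 15°, the lifter and nest are nearly along -y, and the nest's mouth is on the left, plunger at (325,205) in the crop.

Run:
```python
from h import *
for n in ['top','side']:
    z=np.load(n+'0.npz');d=z['d'];W=world(cam(n),d);ok=d>0
    X,Y,Z=W[...,0],W[...,1],W[...,2]
    def sel(x0,x1,y0,y1,z0,z1):
        m=ok&(X>x0)&(X<x1)&(Y>y0)&(Y<y1)&(Z>z0)&(Z<z1); return W[m]
    def rect(p,l):
        if len(p)<8: print(n,l,len(p)); return
        r_=cv2.minAreaRect((p[:,:2]*1000).astype(np.float32)); print(n,l,len(p),np.round(r_[0],1),np.round(r_[1],1),round(r_[2],1),'med',p.mean(0).round(4),'zmax',p[:,2].max().round(4))
    rect(sel(.39,.47,.22,.42,.046,.07),'bar')
    rect(sel(.39,.47,.22,.42,.002,.07),'lifter')
    rect(sel(.36,.50,.05,.19,.046,.07),'disc')
    rect(sel(.36,.50,.05,.19,.03,.07),'stand rails')
    rect(sel(.36,.50,.05,.19,.006,.07),'stand all')
    rect(sel(.37,.51,-.32,-.10,.03,.045),'nest rails')
    rect(sel(.37,.51,-.32,-.10,.055,.07),'block')
    rect(sel(.37,.51,-.32,-.10,.006,.07),'nest all')
    rect(sel(.48,.6,.15,.45,.03,.2),'case')
    for y in np.arange(-.35,.45,.05):
        p=sel(.3,.75,y,y+.05,.07,.5); print(n,'y%.2f'%y,'minx',p[:,0].min().round(3) if len(p) else None, 'z there',p[p[:,0]<p[:,0].min()+.02][:,2].max().round(3) if len(p) else None)
```

```text
top bar 157 [430.4 357.7] [13.8 89.2] 2.7 med [0.43   0.3566 0.0547] zmax 0.0596
top lifter 535 [430.7 321.7] [ 77.8 196.4] 0.3 med [0.4293 0.3206 0.022 ] zmax 0.0596
top disc 201 [443.5 125.3] [69.3 43.8] 2.0 med [0.4376 0.1246 0.0494] zmax 0.0555
top stand rails 457 [440.3 121.5] [71.9 60.3] 17.8 med [0.4391 0.1224 0.0437] zmax 0.0555
top stand all 763 [437.8 129.2] [89.6 95.9] 17.6 med [0.439  0.1195 0.0302] zmax 0.0555
top nest rails 425 [ 450.5 -213.7] [141.4  83.5] 83.4 med [ 0.4488 -0.2     0.0385] zmax 0.045
top block 189 [ 446.1 -282.7] [39.3 89. ] 88.0 med [ 0.4452 -0.2718  0.0603] zmax 0.0661
top nest all 1511 [ 443.4 -229.7] [117.8 189.5] 4.7 med [ 0.4471 -0.2151  0.0308] zmax 0.0661
top case 1777 [557.1 327.4] [245.4  85.7] 89.7 med [0.5596 0.3186 0.0393] zmax 0.0642
top y-0.35 minx None z there None
top y-0.30 minx 0.579 z there 0.11
top y-0.25 minx 0.579 z there 0.124
top y-0.20 minx 0.576 z there 0.151
top y-0.15 minx 0.572 z there 0.113
top y-0.10 minx 0.57 z there 0.114
top y-0.05 minx 0.568 z there 0.113
top y-0.00 minx 0.57 z there 0.112
top y0.05 minx None z ther
[... 899 characters left out ...]
2.8] 4.4 med [ 0.4454 -0.2117  0.0309] zmax 0.0646
side case 2527 [557.7 327.6] [245.3  87.2] 89.3 med [0.5583 0.3293 0.0393] zmax 0.0618
side y-0.35 minx None z there None
side y-0.30 minx 0.581 z there 0.107
side y-0.25 minx 0.578 z there 0.119
side y-0.20 minx 0.577 z there 0.148
side y-0.15 minx 0.572 z there 0.11
side y-0.10 minx 0.57 z there 0.112
side y-0.05 minx 0.568 z there 0.11
side y-0.00 minx 0.568 z there 0.11
side y0.05 minx None z there None
side y0.10 minx None z there None
side y0.15 minx 0.75 z there 0.072
side y0.20 minx None z there None
side y0.25 minx None z there None
side y0.30 minx None z there None
side y0.35 minx None z there None
side y0.40 minx None z there None
```

Request:
step_arm(
  increments=[
    [[2,5,0],[0,0,3]],
    [[2,5,0],[0,0,3]],
    [[2,4.5,0],[0,0,3]],
    [[2,4.5,0],[0,0,3]],
    [[2,4.5,0],[0,0,3]],
    [[2,4.5,0],[0,0,3]],
    [[2,4.5,0],[0,0,3]],
    [[2,4.5,0],[0,0,3]],
    [[2,4.5,0],[0,0,3]],
    [[1,5,0],[0,0,3]],
  ],
  fingers=1,
)

```text
clock: 1.1
tool_pos: [0.4174, -0.123, 0.2388]
eef_rot: [0.9, 0.435, 0.001, 0.0]
contact_force: [1.6, -0.2, -0.8]
opening: 1.002
finger_force: 0.0
```

Run:
```python
from h import *
c=cam('wrist');a,d=r.snapshot('wrist');save(a,'w1.png');np.savez('w1.npz',a=a,d=d,R=c[3],t=c[4])
print(c[:3],-c[3].T@c[4],c[3].round(3)); print([ray(c,u,v,0).round(3) for u,v in [(0,0),(511,0),(0,383),(511,383)]])
```

```text
(np.float64(298.66185039649037), 256.3980095792881, 191.17878773106432) [ 0.46963273 -0.05635154  0.38465537] [[ 0.784 -0.621  0.001]
 [-0.588 -0.742  0.323]
 [-0.2   -0.254 -0.946]]
[array([0.304, 0.195, 0.   ]), array([ 0.752, -0.159,  0.   ]), array([-0.18 , -0.159,  0.   ]), array([ 0.517, -0.713,  0.   ])]
```

Request:
step_arm(
  increments=[
    [[0.1,3,0.5],[0,0,3.8]],
    [[0.1,3,0.5],[0,0,3.8]],
    [[0.1,3,0.5],[0,0,3.8]],
    [[0.1,3,0.5],[0,0,3.8]],
    [[0.1,3,0.5],[0,0,3.8]],
    [[0.1,3,0.5],[0,0,3.8]],
    [[0.1,3,0],[0,0,3.8]],
    [[0,3,0],[0,0,3.8]],
    [[0,1,0],[0,0,3.8]],
    [[0,0,0],[0,0,3.8]],
  ],
)

```text
clock: 2.15
tool_pos: [0.4225, 0.1273, 0.2687]
eef_rot: [0.708, 0.706, 0.0, -0.0]
contact_force: [-0.5, 0.2, -0.2]
opening: 1.0
finger_force: 0.0
```

Run:
```python
from h import *
c=cam('wrist');a,d=r.snapshot('wrist');save(a,'w2.png');np.savez('w2.npz',a=a,d=d,R=c[3],t=c[4])
print([ray(c,u,v,0).round(3) for u,v in [(0,0),(511,0),(0,383),(511,383)]])
i=[np.load('w%d.npz'%k)['a'] for k in (1,2)]
save(cv2.resize(np.hstack(i),(800,300),interpolation=cv2.INTER_AREA),'w12.png')
```

```text
[array([0.114, 0.315, 0.   ]), array([0.729, 0.313, 0.   ]), array([-0.06 , -0.309,  0.   ]), array([ 0.899, -0.311,  0.   ])]
```

View pics/w12.png

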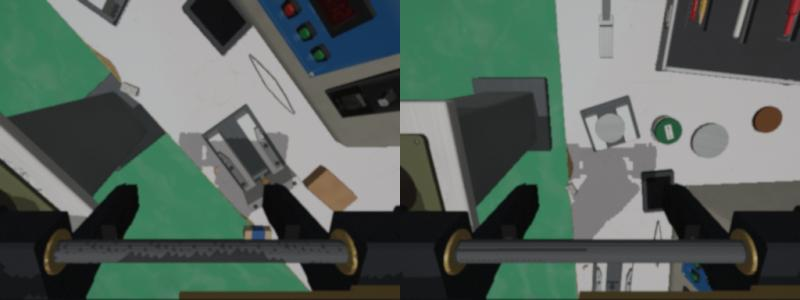

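w1 (left) shows the nest with its block lower right; w2 (right) shows the disc on the stand at about (610,127) and the blade tip at (605,50). Now measuring both in these closer views.

```bash
cat >> h.py <<'E'
def load(n):
    z=np.load(n+'.npz'); c=list(cam('wrist'))
    c[3],c[4]=z['R'],z['t']; return z['a'],z['d'],world(c,z['d'])
def rect(p,l):
    if len(p)<8: print(l,len(p)); return
    r_=cv2.minAreaRect((p[:,:2]*1000).astype(np.float32)); print(l,len(p),np.round(r_[0],1),np.round(r_[1],1),round(r_[2],1),'mean',p.mean(0).round(4))
def sel(W,d,x0,x1,y0,y1,z0,z1):
    X,Y,Z=W[...,0],W[...,1],W[...,2]
    return W[(d>0)&(X>x0)&(X<x1)&(Y>y0)&(Y<y1)&(Z>z0)&(Z<z1)]
E
python3 - <<'E'
from h import *
a,d,W=load('w1'); B=(.37,.51,-.32,-.10)
rect(sel(W,d,*B,.034,.045),'rails'); rect(sel(W,d,*B,.046,.055),'guides'); rect(sel(W,d,*B,.057,.07),'block');rect(sel(W,d,*B,.006,.07),'all')
# slot edges: rails points as function of y
p=sel(W,d,*B,.035,.06)
for y in np.arange(-.15,-.255,-.015):
    q=np.sort(p[abs(p[:,1]-y)<.004][:,0]); 
    if len(q)<4: continue
    g=np.diff(q); k=g.argmax(); print(round(y,3),'rail x',q[0].round(4),q[k].round(4),q[k+1].round(4),q[-1].round(4))
g=sel(W,d,*B,.047,.054); g=g[g[:,1]>-.25]
for y in np.arange(-.15,-.27,-.015):
    q=np.sort(g[abs(g[:,1]-y)<.006][:,0])
    if len(q)<4: continue
    k=np.diff(q).argmax(); print(round(y,3),'guide',q[0].round(4),q[k].round(4),q[k+1].round(4),q[-1].round(4))
a,d,W=load('w2'); B=(.36,.50,.05,.19)
p=sel(W,d,*B,.046,.056); rect(p,'disc'); e=cv2.minEnclosingCircle((p[:,:2]*1000).astype(np.float32)); print('disc circ',e)
rect(sel(W,d,*B,.034,.044),'rails'); rect(sel(W,d,*B,.006,.07),'all')
# disc by colour? rail points
q=sel(W,d,*B,.034,.044); print(q[:,2].mean())
rect(sel(W,d,.38,.48,.22,.34,.002,.009),'blade')
E
```

```text
rails 2293 [ 449.3 -206.4] [122.1  89.6] 86.9 mean [ 0.4498 -0.2012  0.0398]
guides 1217 [ 448.  -218.5] [97.3 88.9] 87.4 mean [ 0.4487 -0.2238  0.0502]
block 504 [ 445.4 -273.5] [16.9 90.2] 87.4 mean [ 0.448  -0.2716  0.0614]
all 7773 [ 443.7 -230.9] [117.4 187.9] 4.6 mean [ 0.4501 -0.2097  0.03  ]
-0.15 rail x 0.4152 0.435 0.467 0.4866
-0.165 rail x 0.4141 0.4344 0.4665 0.4861
-0.18 rail x 0.4155 0.4337 0.4655 0.4848
-0.195 rail x 0.4129 0.4329 0.4652 0.485
-0.21 rail x 0.4128 0.4324 0.4644 0.4843
-0.225 rail x 0.412 0.4316 0.4639 0.4834
-0.24 rail x 0.4115 0.4312 0.4349 0.4829
-0.255 rail x 0.4111 0.4305 0.4406 0.4823
-0.165 guide 0.4141 0.4141 0.4148 0.4189
-0.18 guide 0.4152 0.4231 0.4762 0.486
-0.195 guide 0.4146 0.4234 0.4746 0.4828
-0.21 guide 0.4144 0.4228 0.4739 0.4821
-0.225 guide 0.4139 0.4222 0.4731 0.4816
-0.24 guide 0.4132 0.4217 0.4344 0.4815
-0.255 guide 0.4415 0.4454 0.4481 0.4527
disc 1113 [437.4 123.5] [46.7 46.9] 48.3 mean [0.4375 0.124  0.0498]
disc circ ((437.6058654785156, 123.35942840576172), 23.953052520751953)
rails 1158 [440.2 120. ] [72. 60.] 17.4 mean [0.4419 0.1217 0.0398]
all 3666 [440.2 120. ] [90.1 80.1] 17.8 mean [0.4393 0.1269 0.0319]
0.039772751864884666
blade 741 [428.3 271.2] [88.9 91.8] 85.8 mean [0.4315 0.2567 0.0039]
```

Request:
step_arm(
  increments=[
    [[0.1,4,-0.7],[0,0,0]],
    [[0.1,4,-0.7],[0,0,0]],
    [[0.1,4,-0.8],[0,0,0]],
    [[0.1,4,-0.8],[0,0,0]],
    [[0.1,3,-0.8],[0,0,0]],
    [[0.1,2,-0.8],[0,0,0]],
    [[0.1,0.4,-0.8],[0,0,0]],
    [[0,0,-0.8],[0,0,0]],
    [[0,0,-0.8],[0,0,0]],
    [[0,0,0],[0,0,0]],
  ],
)

```text
clock: 3.2
tool_pos: [0.4297, 0.3367, 0.1976]
eef_rot: [0.711, 0.703, -0.002, 0.001]
contact_force: [-1.0, -0.2, -0.2]
opening: 0.998
finger_force: 0.0
```

Run:
```python
from h import *
c=cam('wrist');a,d=r.snapshot('wrist');save(a,'w3.png');np.savez('w3.npz',a=a,d=d,R=c[3],t=c[4]);print(r.get_state()['tool_pos'])
a,d,W=load('w3')
rect(sel(W,d,.39,.47,.30,.43,.047,.07),'bar'); rect(sel(W,d,.41,.45,.21,.275,.002,.01),'blade')
rect(sel(W,d,.40,.46,.35,.43,.002,.02),'heel')
rect(sel(W,d,.41,.45,.21,.315,.009,.02),'step')
p=sel(W,d,.39,.47,.30,.43,.047,.07); print('bar line',cv2.fitLine(p[:,:2].astype(np.float32),2,0,.01,.01).ravel())
e=sel(W,d,.39,.47,.23,.43,.047,.07)
for y in (.32,.34,.36,.38):
  q=p[abs(p[:,1]-y)<.004]; print(y,((q[:,0].min()+q[:,0].max())/2).round(4),q[:,0].min().round(4),q[:,0].max().round(4))
for y in (.24,.25,.26,.27):
  q=sel(W,d,.40,.46,y-.003,y+.003,.002,.01)[:,0]; print('bl',y,q.min().round(4),q.max().round(4))
a,d,W=load('w1'); o=np.array([.449,-.1956]); ax=np.array([-.0436,-.999]); ay=np.array([.999,-.0436])
P=sel(W,d,.43,.47,-.28,-.1,.043,.054); l=(P[:,:2]-o)@ax; m=(P[:,:2]-o)@ay; k=abs(m)<12e-3
print('plunger pts',np.sort(l[k])[:20].round(4), P[k][np.argsort(l[k])][:12,2].round(3))
```

```text
[0.42992655 0.33736602 0.19823385]
bar 1258 [429.8 357.1] [14.  89.1] 1.0 mean [0.4298 0.3596 0.0555]
blade 519 [432.1 246.7] [21.7 55.3] 0.1 mean [0.432  0.2535 0.0039]
heel 248 [428.6 397.8] [43.2 17.8] 1.8 mean [0.4286 0.3939 0.0058]
step 171 [431.1 284.8] [14.2 20.5] 89.2 mean [0.4313 0.2846 0.0127]
bar line [ 0.0197184  -0.99980557  0.4297773   0.35957712]
0.32 0.4302 0.4235 0.4368
0.34 0.4304 0.4238 0.437
0.36 0.4295 0.4231 0.436
0.38 0.4292 0.4224 0.4361
bl 0.24 0.4212 0.4429
bl 0.25 0.4214 0.4429
bl 0.26 0.4215 0.4416
bl 0.27 0.4217 0.4416
plunger pts [0.0375 0.0375 0.0375 0.0376 0.0376 0.0376 0.0376 0.0376 0.0377 0.0377
 0.0377 0.0377 0.0378 0.0378 0.0378 0.0378 0.0378 0.0378 0.0378 0.0379] [0.053 0.051 0.052 0.05  0.049 0.044 0.051 0.044 0.048 0.047 0.048 0.047]
```

Request:
step_arm(
  increments=[
    [[0,0.1,-2.0],[0,0,0.6]],
    [[0,0.1,-2.5],[0,0,0.6]],
    [[0,0.07,-2.5],[0,0,0.5]],
    [[0,0,-2.5],[0,0,0]],
    [[0,0,-2.5],[0,0,0]],
    [[0,0,-2.0],[0,0,0]],
    [[0,0,-1.5],[0,0,0]],
    [[0,0,-1.0],[0,0,0]],
    [[0,0,-0.5],[0,0,0]],
    [[0,0,0],[0,0,0]],
  ],
)

```text
clock: 4.25
tool_pos: [0.4299, 0.3417, 0.0287]
eef_rot: [0.7, 0.714, -0.0, 0.0]
contact_force: [0.0, -0.5, 0.8]
opening: 0.997
finger_force: 0.0
```

Run:
```python
from h import *
s=r.get_state();print(s['clock'],s['tool_pos'],s['eef_rot'],s['contact_force'])
```

```text
4.25 [0.42992298 0.34174893 0.02870487] [ 6.99956937e-01  7.14185046e-01 -3.66469350e-05  7.11292949e-05] [ 0.01500543 -0.45514926  0.76213197]
```

Request:
step_arm(
  increments=[
    [[0,-0.1,-0.3],[0,0,0]],
    [[0,0,0],[0,0,0]],
    [[0,0,0],[0,0,0]],
    [[0,0,0],[0,0,0]],
    [[0,0,0],[0,0,0]],
    [[0,0,0],[0,0,0]],
    [[0,0,0],[0,0,0]],
    [[0,0,0],[0,0,0]],
    [[0,0,0],[0,0,0]],
    [[0,0,0],[0,0,0]],
  ],
  fingers=0,
  grip_force=55,
)

```text
clock: 5.25
tool_pos: [0.4298, 0.3409, 0.0257]
eef_rot: [0.7, 0.714, 0.0, 0.0]
contact_force: [0.7, 0.8, -0.8]
opening: 0.156
finger_force: 55.0
```

Request:
step_arm(
  increments=[
    [[0,0,1],[0,0,0]],
    [[0,0,1],[0,0,0]],
    [[0,0,1],[0,0,0]],
    [[-0.64,-1.17,0],[0,0,2.73]],
    [[-0.64,-1.17,0],[0,0,2.73]],
    [[-0.64,-1.17,0],[0,0,2.73]],
    [[-0.64,-1.17,0],[0,0,2.73]],
    [[-0.64,-1.17,0],[0,0,2.73]],
    [[-0.62,-1.14,0],[0,0,2.7]],
    [[0,0,0],[0,0,0]],
  ],
)

```text
clock: 6.25
tool_pos: [0.391, 0.2691, 0.0565]
eef_rot: [0.591, 0.806, -0.001, 0.001]
contact_force: [0.4, -0.1, -1.9]
opening: 0.151
finger_force: 55.0
```

Run:
```python
from h import *
for n in ['wrist','side']:
    c=cam(n);a,d=r.snapshot(n);save(a,n+'4.png');np.savez(n+'4.npz',a=a,d=d,R=c[3],t=c[4])
    s=r.get_state();T=s['tool_pos'];W=world(c,d)
    yaw=2*np.arctan2(s['eef_rot'][1],s['eef_rot'][0])-np.pi; u=np.array([np.cos(yaw),np.sin(yaw)]);v=np.array([-u[1],u[0]])
    print(n,T,np.degrees(yaw))
    l=(W[...,:2]-T[:2])@u; m=(W[...,:2]-T[:2])@v; Z=W[...,2]
    for a0,a1 in [(.064,.075),(.075,.085),(.085,.095),(.095,.105),(.105,.115)]:
        k=(d>0)&(l>a0)&(l<a1)&(abs(m)<.02)&(Z>.018)&(Z<.06); print(a0,k.sum(),np.median(Z[k]).round(4),m[k].min().round(4) if k.any() else 0,m[k].max().round(4) if k.any() else 0)
    k=(d>0)&(abs(m)<.012)&(Z>.018)&(Z<.06)&(l<.15)&(l>.05);print('tip',np.percentile(l[k],[98,100]).round(4))
```

```text
wrist [0.39175903 0.27077698 0.05642565] -72.55424234496422
0.064 0 nan 0 0
0.075 69 0.0349 -0.0116 0.0099
0.085 325 0.0349 -0.0117 0.01
0.095 314 0.0349 -0.0119 0.0095
0.105 159 0.0348 -0.012 0.0096
tip [0.1098 0.1107]
side [0.39220623 0.2718316  0.0563433 ] -72.53871222992774
0.064 0 nan 0 0
0.075 0 nan 0 0
0.085 0 nan 0 0
0.095 3 0.0343 -0.0089 -0.0065
0.105 2 0.0344 -0.0098 -0.0067
tip [0.1087 0.109 ]
  return _methods._mean(a, axis=axis, dtype=dtype,
  ret = ret.dtype.type(ret / rcount)
```

Request:
step_arm(
  increments=[
    [[0.24,-0.76,0],[0,0,0]],
    [[0.28,-0.86,0],[0,0,0]],
    [[0.28,-0.86,0],[0,0,0]],
    [[0.28,-0.86,0],[0,0,0]],
    [[0.28,-0.86,0],[0,0,0]],
    [[0.24,-0.76,0],[0,0,0]],
    [[0.19,-0.6,0],[0,0,0]],
    [[0.13,-0.4,0],[0,0,0]],
    [[0.08,-0.3,0],[0,0,0]],
    [[0,0,0],[0,0,0]],
  ],
)

```text
clock: 7.35
tool_pos: [0.4117, 0.2081, 0.0557]
eef_rot: [0.591, 0.806, -0.0, 0.0]
contact_force: [0.2, 0.2, -1.9]
opening: 0.152
finger_force: 55.0
```

```bash
cat > look.py <<'E'
from h import *
import sys
def look(tag,zd=(.043,.06)):
    c=cam('wrist');a,d=r.snapshot('wrist');save(a,tag+'.png');np.savez(tag+'.npz',a=a,d=d,R=c[3],t=c[4])
    s=r.get_state();T=s['tool_pos'];W=world(c,d)
    q=s['eef_rot'];yaw=2*np.arctan2(q[1],q[0])-np.pi; u=np.array([np.cos(yaw),np.sin(yaw)]);v=np.array([-u[1],u[0]])
    print(s['clock'],'T',T,'yaw',np.degrees(yaw).round(2),'F',s['contact_force'].round(2),'M',s['moment'].round(3),'q',q.round(4))
    l=(W[...,:2]-T[:2])@u; m=(W[...,:2]-T[:2])@v; Z=W[...,2]
    zb=T[2]-.0255
    k=(d>0)&(l>.055)&(l<.135)&(abs(m)<.035)&(Z>zd[0])&(Z<zd[1])
    if k.sum()>50:
        p=np.c_[l[k],m[k]]*1000; e=cv2.minEnclosingCircle(p.astype(np.float32)); A=np.c_[l[k],m[k],np.ones(k.sum())]; f=np.linalg.lstsq(A,Z[k],rcond=None)[0]
        print('disc l,m',np.round(e[0],1),'rad',round(e[1],1),'mean',p.mean(0).round(1),'z',Z[k].mean().round(4),'tilt deg',np.degrees(f[:2]).round(2), 'world',(T[:2]+u*e[0][0]/1e3+v*e[0][1]/1e3).round(4))
    return W,d,T,u,v
E
python3 - <<'E'
from look import *
look('w5',(.0465,.056))
E
```

```text
7.4 T [0.41156459 0.2085837  0.05575076] yaw -72.47 F [-0.65  0.41 -1.76] M [-0.03  -0.148  0.007] q [ 5.911e-01  8.066e-01  2.000e-04 -1.000e-04]
disc l,m [88.4 -0.8] rad 24.1 mean [82.5 -0.7] z 0.0497 tilt deg [ 0.48 -0.04] world [0.4374 0.124 ]
```

View pics/w5.png

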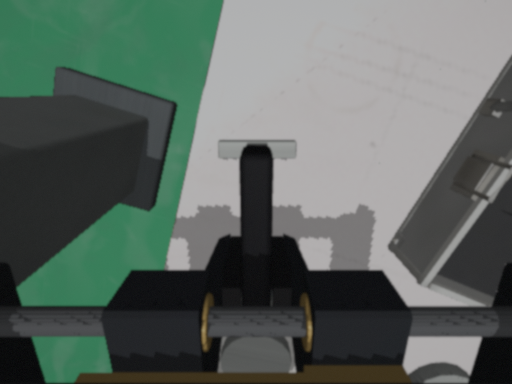

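Request:
step_arm(
  increments=[
    [[0.02,-0.05,0.1],[0,0,0]],
    [[0,0,0.15],[0,0,0]],
    [[0,0,0.15],[0,0,0]],
    [[0,0,0.15],[0,0,0]],
    [[0,0,0.15],[0,0,0]],
    [[0,0,0.15],[0,0,0]],
    [[0,0,0.2],[0,0,0]],
    [[0,0,0.15],[0,0,0]],
    [[0,0,0.1],[0,0,0]],
    [[0,0,0],[0,0,0]],
  ],
)

```text
clock: 8.4
tool_pos: [0.4118, 0.208, 0.0689]
eef_rot: [0.591, 0.807, 0.0, 0.0]
contact_force: [0.8, 0.7, -2.7]
opening: 0.153
finger_force: 55.0
```

Run:
```python
from look import *
look('w6',(.051,.066))
```

```text
8.45 T [0.41180456 0.2079466  0.0687971 ] yaw -72.48 F [-0.26 -0.07 -2.74] M [ 0.064 -0.109  0.014] q [5.912e-01 8.066e-01 1.000e-04 0.000e+00]
disc l,m [88.4 -0.8] rad 24.1 mean [87.8 -0.8] z 0.0563 tilt deg [-0.4  0.4] world [0.4376 0.1234]
```

Request:
step_arm(
  increments=[
    [[0,0,0.1],[0,0,0]],
    [[0,0,0.25],[0,0,0]],
    [[0,0,0.35],[0,0,0]],
    [[0,-0.1,0.35],[0,0,0]],
    [[0,-0.3,0.35],[0,0,0]],
    [[0,-0.6,0.3],[0,0,0]],
    [[0,-0.9,0.2],[0,0,0]],
    [[0,-1.2,0.1],[0,0,0]],
    [[0,-1.4,0],[0,0,-0.4]],
    [[0.1,-1.4,0],[0,0,-0.8]],
  ],
)

```text
clock: 9.45
tool_pos: [0.4125, 0.1471, 0.0887]
eef_rot: [0.6, 0.8, -0.0, 0.0]
contact_force: [-0.0, 0.6, -2.8]
opening: 0.15
finger_force: 55.0
```

Request:
step_arm(
  increments=[
    [[0.2,-1.4,0],[0,0,-1.2]],
    [[0.3,-1.4,0],[0,0,-1.2]],
    [[0.3,-1.4,0],[0,0,-1.2]],
    [[0.3,-1.4,0],[0,0,-1.2]],
    [[0.3,-1.4,0],[0,0,-1.2]],
    [[0.3,-1.4,0],[0,0,-1.2]],
    [[0.3,-1.4,0],[0,0,-1.2]],
    [[0.3,-1.4,0],[0,0,-1.2]],
    [[0.3,-1.4,0],[0,0,-1.2]],
    [[0.3,-1.4,0],[0,0,-1.2]],
  ],
)

```text
clock: 10.45
tool_pos: [0.4419, 0.0075, 0.0886]
eef_rot: [0.681, 0.732, -0.0, 0.0]
contact_force: [0.3, -0.2, -3.9]
opening: 0.15
finger_force: 55.0
```

Request:
step_arm(
  increments=[
    [[0.3,-1.4,0],[0,0,-1.2]],
    [[0.3,-1.4,0],[0,0,-1.2]],
    [[0.3,-1.3,0],[0,0,-1.2]],
    [[0.2,-1.2,0],[0,0,-1.2]],
    [[0.1,-1.1,0],[0,0,-1.2]],
    [[0,-1.0,0],[0,0,-0.6]],
    [[0,-0.8,0],[0,0,-0.2]],
    [[0,-0.5,0],[0,0,0]],
    [[0,-0.3,0],[0,0,0]],
    [[0,-0.1,0],[0,0,0]],
  ],
)

```text
clock: 11.45
tool_pos: [0.4538, -0.0821, 0.0888]
eef_rot: [0.722, 0.692, 0.0, -0.0]
contact_force: [-0.9, 0.0, -2.1]
opening: 0.155
finger_force: 55.0
```

Run:
```python
from look import *
look('w7',(.068,.09))
```

```text
11.5 T [ 0.45377757 -0.08199541  0.08874526] yaw -92.46 F [-0.43 -0.05 -2.8 ] M [ 0.013 -0.056 -0.038] q [ 7.221e-01  6.918e-01  1.000e-04 -0.000e+00]
disc l,m [88.6 -1. ] rad 24.2 mean [88. -1.] z 0.0762 tilt deg [-0.18  0.46] world [ 0.449  -0.1704]
```

Request:
step_arm(
  increments=[
    [[0.05,-0.06,-0.1],[0,0,0]],
    [[0.05,-0.06,-0.25],[0,0,0]],
    [[0,0,-0.35],[0,0,0]],
    [[0,0,-0.35],[0,0,0]],
    [[0,0,-0.35],[0,0,0]],
    [[0,0,-0.3],[0,0,0]],
    [[0,0,-0.25],[0,0,0]],
    [[0,0,-0.2],[0,0,0]],
    [[0,0,-0.1],[0,0,0]],
    [[0,0,0],[0,0,0]],
  ],
)

```text
clock: 12.5
tool_pos: [0.4547, -0.0832, 0.0661]
eef_rot: [0.722, 0.692, -0.0, -0.0]
contact_force: [-0.2, 0.1, -2.7]
opening: 0.15
finger_force: 55.0
```

Run:
```python
from look import *
W,d,T,u,v=look('w8',(.0515,.058))
a=np.load('w8.npz')['a'];save(cv2.resize(a[290:384,150:370],None,fx=3.5,fy=3.5),'w8c.png')
a,d=r.snapshot('top');W=world(cam('top'),d);o=np.array([.449,-.1956]); ax=np.array([-.0436,-.999]); ay=np.array([.999,-.0436])
save(cv2.resize(a[190:265,260:360],None,fx=6,fy=6),'t8.png')
```

```text
12.55 T [ 0.4547933  -0.08324122  0.06621699] yaw -92.47 F [ 0.16 -0.77 -2.31] M [ 0.072 -0.095 -0.013] q [0.7222 0.6917 0.     0.    ]
disc l,m [88.4 -1.2] rad 24.0 mean [87.9 -1. ] z 0.0537 tilt deg [-0.56  0.44] world [ 0.4498 -0.1716]
```

View pics/t8.png

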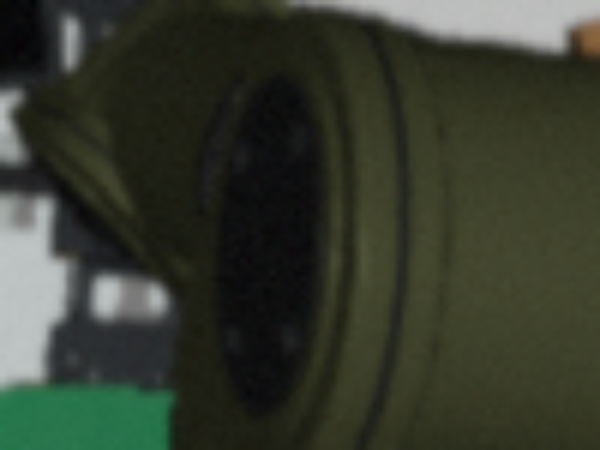

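The arm hides the nest in the top view, so I rely on the wrist depth, which puts the disc at the entry point. Setting it down.

Request:
step_arm(
  increments=[
    [[0,0,-0.05],[0,0,0]],
    [[0,0,-0.1],[0,0,0]],
    [[0,0,-0.1],[0,0,0]],
    [[0,0,-0.08],[0,0,0]],
    [[0,0,-0.08],[0,0,0]],
    [[0,0,-0.08],[0,0,0]],
    [[0,0,-0.08],[0,0,0]],
    [[0,0,0],[0,0,0]],
    [[0,0,0],[0,0,0]],
    [[0,0,0],[0,0,0]],
  ],
)

```text
clock: 13.6
tool_pos: [0.4548, -0.0833, 0.0606]
eef_rot: [0.722, 0.692, 0.0, 0.0]
contact_force: [1.0, -0.3, -1.2]
opening: 0.154
finger_force: 55.0
```

Run:
```python
from look import *
look('w9',(.046,.055))
f=[];m=[]
for i in range(4):
    r.snapshot('wrist'); s=r.get_state(); f.append(s['contact_force'])
print(np.mean(f,0),np.std(f,0))
a,d=r.snapshot('side'); save(cv2.resize(a[130:200,240:340],None,fx=6,fy=6),'s9.png')
```

```text
13.65 T [ 0.45478491 -0.0832875   0.06059691] yaw -92.48 F [ 0.02  0.09 -1.25] M [-0.018 -0.129 -0.009] q [7.222e-01 6.917e-01 0.000e+00 1.000e-04]
disc l,m [94.2 -0.5] rad 28.5 mean [86.6 -0.8] z 0.0497 tilt deg [-0.23 -0.06] world [ 0.4502 -0.1774]
[ 0.0504452   0.27280263 -1.7741678 ] [0.38906919 0.26688628 0.43367792]
```

View pics/s9.png

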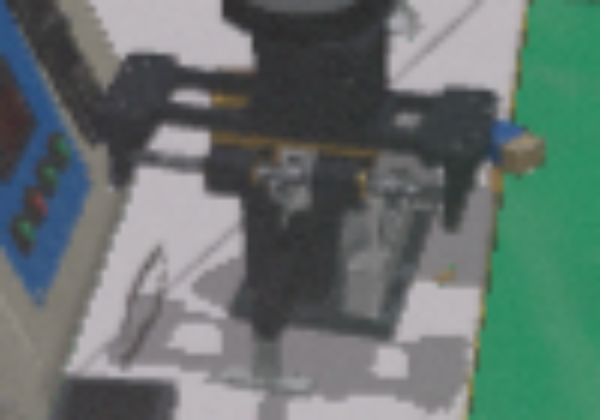

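The side view (s9) shows the gripper over the nest and nothing fouled. The wrist depth shows the disc lying level on the rails. Sliding now.

Request:
step_arm(
  increments=[
    [[-0.005,-0.1,0],[0,0,0]],
    [[-0.01,-0.25,0],[0,0,0]],
    [[-0.02,-0.4,0],[0,0,0]],
    [[-0.02,-0.45,0],[0,0,0]],
    [[-0.02,-0.45,0],[0,0,0]],
    [[-0.02,-0.45,0],[0,0,0]],
    [[-0.015,-0.4,0],[0,0,0]],
    [[-0.01,-0.3,0],[0,0,0]],
    [[-0.01,-0.2,0],[0,0,0]],
    [[0,-0.05,0],[0,0,0]],
  ],
)

```text
clock: 14.9
tool_pos: [0.4534, -0.1141, 0.0605]
eef_rot: [0.722, 0.692, -0.0, 0.0]
contact_force: [0.4, 0.3, -1.1]
opening: 0.152
finger_force: 55.0
```

Run:
```python
from look import *
W,d,T,u,v=look('w10',(.046,.055))
s=[r.get_state()['contact_force']]
for i in range(3): r.snapshot('wrist'); s.append(r.get_state()['contact_force'])
print(np.mean(s,0))
print(ray(cam('wrist'),256,383,.05))
```

```text
14.95 T [ 0.45340138 -0.11402168  0.06054464] yaw -92.49 F [ 0.32  0.27 -1.24] M [ 0.042 -0.111  0.012] q [ 7.223e-01  6.916e-01 -1.000e-04  0.000e+00]
disc l,m [93.  -0.4] rad 28.8 mean [86.5 -1.1] z 0.0497 tilt deg [-0.16 -0.06] world [ 0.4489 -0.2069]
[-0.24919304  0.06563196 -1.10956054]
[ 0.44809177 -0.22608524  0.05      ]
```

Request:
step_arm(
  increments=[
    [[-0.003,-0.06,0],[0,0,0]],
    [[-0.003,-0.06,0],[0,0,0]],
    [[-0.003,-0.06,0],[0,0,0]],
    [[-0.003,-0.06,0],[0,0,0]],
    [[-0.003,-0.06,0],[0,0,0]],
    [[-0.003,-0.06,0],[0,0,0]],
    [[-0.003,-0.06,0],[0,0,0]],
    [[-0.003,-0.06,0],[0,0,0]],
    [[-0.002,-0.05,0],[0,0,0]],
    [[0,0,0],[0,0,0]],
  ],
)

```text
clock: 16.1
tool_pos: [0.4532, -0.1192, 0.0606]
eef_rot: [0.722, 0.692, -0.0, 0.0]
contact_force: [0.4, 0.5, -1.1]
opening: 0.149
finger_force: 55.0
```

Request:
step_arm(
  increments=[
    [[0,-0.02,0],[0,0,0]],
    [[0,-0.02,0],[0,0,0]],
    [[-0.002,-0.02,0],[0,0,0]],
    [[-0.002,-0.02,0],[0,0,0]],
    [[-0.002,-0.02,0],[0,0,0]],
    [[0,-0.02,0],[0,0,0]],
    [[0,-0.02,0],[0,0,0]],
    [[0,0,0],[0,0,0]],
    [[0,0,0],[0,0,0]],
    [[0,0,0],[0,0,0]],
  ],
)

```text
clock: 17.1
tool_pos: [0.4532, -0.1205, 0.0605]
eef_rot: [0.722, 0.692, 0.0, 0.0]
contact_force: [-0.4, 0.3, -1.8]
opening: 0.152
finger_force: 55.0
```

```bash
cat > ff.py <<'E'
from look import *
W,d,T,u,v=look('wf',(.046,.055))
s=[]
for i in range(5): r.snapshot('wrist'); s.append(r.get_state()['contact_force'])
s=np.array(s);print('F',s.mean(0).round(2),s.std(0).round(2),'along',(s[:,:2]@u).mean().round(2))
o=np.array([.449,-.1956]);l=(W[...,:2]-o)@u;m=(W[...,:2]-o)@v;k=(d>0)&(abs(m)<.026)&(W[...,2]>.047)&(W[...,2]<.054)&(l>-.05)
k2=k&(abs(m)<.002)
print('nest TCPx',((T[:2]-o)@u).round(4),'lat',((T[:2]-o)@v).round(4),'disc pts l range',l[k2].min().round(4),l[k2].max().round(4))
E
python3 ff.py
```

```text
17.15 T [ 0.45313163 -0.12050932  0.0605277 ] yaw -92.48 F [ 0.37  0.   -1.67] M [ 0.117 -0.1    0.007] q [ 0.7223  0.6916 -0.      0.    ]
disc l,m [92.5 -0.3] rad 28.8 mean [86.5 -1.3] z 0.0497 tilt deg [-0.17 -0.07] world [ 0.4488 -0.213 ]
F [ 0.07  0.28 -1.47] [0.34 0.62 0.33] along -0.29
nest TCPx -0.0752 lat 0.0009 disc pts l range -0.0044 0.0278
```

Request:
step_arm(
  increments=[
    [[0,-0.02,0],[0,0,0]],
    [[0,-0.02,0],[0,0,0]],
    [[-0.002,-0.02,0],[0,0,0]],
    [[-0.002,-0.02,0],[0,0,0]],
    [[-0.002,-0.02,0],[0,0,0]],
    [[-0.002,-0.02,0],[0,0,0]],
    [[0,-0.02,0],[0,0,0]],
    [[0,-0.02,0],[0,0,0]],
    [[0,0,0],[0,0,0]],
    [[0,0,0],[0,0,0]],
  ],
)

```text
clock: 18.4
tool_pos: [0.453, -0.1221, 0.0605]
eef_rot: [0.722, 0.692, -0.0, 0.0]
contact_force: [-0.2, 0.5, -0.8]
opening: 0.153
finger_force: 55.0
```

```bash
python3 ff.py
```

```text
18.45 T [ 0.45305126 -0.12211184  0.06053505] yaw -92.48 F [-0.94  0.44 -1.74] M [ 0.159 -0.082 -0.033] q [ 0.7222  0.6917 -0.      0.    ]
disc l,m [92.7 -0.2] rad 29.0 mean [86.5 -1.4] z 0.0497 tilt deg [-0.25 -0.06] world [ 0.4489 -0.2147]
F [-0.28  0.28 -1.24] [0.36 0.31 0.54] along -0.27
nest TCPx -0.0736 lat 0.0009 disc pts l range -0.0034 0.0296
```

Not in contact yet. Going on in 1 mm steps, feeling the force.

Request:
step_arm(
  increments=[
    [[0,-0.02,0],[0,0,0]],
    [[-0.002,-0.02,0],[0,0,0]],
    [[-0.002,-0.02,0],[0,0,0]],
    [[0,-0.02,0],[0,0,0]],
    [[0,-0.02,0],[0,0,0]],
    [[0,0,0],[0,0,0]],
    [[0,0,0],[0,0,0]],
    [[0,0,0],[0,0,0]],
    [[0,0,0],[0,0,0]],
    [[0,0,0],[0,0,0]],
  ],
)

```text
clock: 19.7
tool_pos: [0.4531, -0.1229, 0.0605]
eef_rot: [0.722, 0.692, 0.0, -0.0]
contact_force: [0.1, 2.7, -0.9]
opening: 0.152
finger_force: 55.0
```

```bash
python3 ff.py
```

```text
19.75 T [ 0.45308532 -0.12294284  0.06056038] yaw -92.47 F [ 0.72  2.57 -0.8 ] M [ 0.397 -0.096  0.014] q [7.222e-01 6.917e-01 1.000e-04 0.000e+00]
disc l,m [91.9  0.1] rad 28.8 mean [86.4 -1.4] z 0.0497 tilt deg [-0.09 -0.15] world [ 0.4493 -0.2148]
F [ 0.14  2.42 -0.84] [0.23 0.57 0.52] along -2.42
nest TCPx -0.0728 lat 0.0009 disc pts l range -0.0027 0.0296
```

Request:
step_arm(
  increments=[
    [[0,-0.02,0],[0,0,0]],
    [[-0.002,-0.02,0],[0,0,0]],
    [[-0.002,-0.02,0],[0,0,0]],
    [[0,-0.02,0],[0,0,0]],
    [[0,-0.02,0],[0,0,0]],
    [[0,0,0],[0,0,0]],
    [[0,0,0],[0,0,0]],
    [[0,0,0],[0,0,0]],
    [[0,0,0],[0,0,0]],
    [[0,0,0],[0,0,0]],
  ],
)

```text
clock: 21.0
tool_pos: [0.4531, -0.1238, 0.0606]
eef_rot: [0.722, 0.692, 0.0, -0.0]
contact_force: [0.1, 4.9, 1.4]
opening: 0.151
finger_force: 55.0
```

```bash
python3 ff.py
```

```text
21.05 T [ 0.45314599 -0.12372583  0.06055488] yaw -92.46 F [0.05 5.03 0.14] M [ 1.022 -0.11   0.023] q [ 7.221e-01  6.918e-01  3.000e-04 -0.000e+00]
disc l,m [91.8  0.1] rad 29.0 mean [86.5 -1.5] z 0.0497 tilt deg [-0.07 -0.09] world [ 0.4493 -0.2155]
F [0.21 4.68 0.58] [0.18 0.14 0.27] along -4.68
nest TCPx -0.072 lat 0.0011 disc pts l range -0.0011 0.0308
```

Request:
step_arm(
  increments=[
    [[0,0,0],[0,0,0]],
    [[0,0,0],[0,0,0]],
    [[0,0,0],[0,0,0]],
    [[0,0,0],[0,0,0]],
    [[0,0,0],[0,0,0]],
    [[0,0,0],[0,0,0]],
    [[0,0.01,0],[0,0,0]],
    [[0,0.01,0],[0,0,0]],
    [[0.001,0.01,0],[0,0,0]],
    [[0.001,0.01,0],[0,0,0]],
  ],
)

```text
clock: 22.3
tool_pos: [0.4531, -0.1237, 0.0606]
eef_rot: [0.722, 0.692, 0.0, 0.0]
contact_force: [-0.8, 4.2, 0.5]
opening: 0.149
finger_force: 55.0
```

Request:
step_arm(
  increments=[
    [[0,0.01,0],[0,0,0]],
    [[0.001,0.01,0],[0,0,0]],
    [[0,0.01,0],[0,0,0]],
    [[0.001,0.01,0],[0,0,0]],
    [[0,0.01,0],[0,0,0]],
    [[0.001,0.01,0],[0,0,0]],
    [[0,0.01,0],[0,0,0]],
    [[0.001,0.01,0],[0,0,0]],
    [[0,0.01,0],[0,0,0]],
    [[0.001,0.01,0],[0,0,0]],
  ],
)

```text
clock: 23.3
tool_pos: [0.4527, -0.1232, 0.0605]
eef_rot: [0.722, 0.691, -0.0, 0.0]
contact_force: [0.5, 1.2, 0.0]
opening: 0.152
finger_force: 55.0
```

Request:
step_arm(
  increments=[
    [[0,0.01,0],[0,0,0]],
    [[0.001,0.01,0],[0,0,0]],
    [[0,0.01,0],[0,0,0]],
    [[0.001,0.01,0],[0,0,0]],
    [[0,0.01,0],[0,0,0]],
    [[0.001,0.01,0],[0,0,0]],
    [[0,0.01,0],[0,0,0]],
    [[0.001,0.01,0],[0,0,0]],
    [[0,0.01,0],[0,0,0]],
    [[0.001,0.01,0],[0,0,0]],
  ],
)

```text
clock: 24.3
tool_pos: [0.4531, -0.1216, 0.0606]
eef_rot: [0.722, 0.692, 0.0, 0.0]
contact_force: [1.3, -0.6, -2.2]
opening: 0.15
finger_force: 55.0
```

```bash
python3 ff.py
```

```text
24.35 T [ 0.45314084 -0.12160823  0.06055294] yaw -92.48 F [ 0.22 -0.03 -2.16] M [-0.038 -0.061  0.003] q [7.222e-01 6.917e-01 1.000e-04 0.000e+00]
disc l,m [92.7 -0.2] rad 28.4 mean [86.7 -1.6] z 0.0497 tilt deg [ 0.07 -0.07] world [ 0.4489 -0.2143]
F [-0.01  0.38 -1.66] [0.2  0.38 0.29] along -0.38
nest TCPx -0.0741 lat 0.0009 disc pts l range -0.0039 0.0286
```

Request:
step_arm(
  increments=[
    [[0.001,0.02,0],[0,0,0]],
    [[0.001,0.02,0],[0,0,0]],
    [[0.001,0.02,0],[0,0,0]],
    [[0.001,0.02,0],[0,0,0]],
    [[0.001,0.02,0],[0,0,0]],
    [[0.001,0.03,0],[0,0,0]],
    [[0.001,0.04,0],[0,0,0]],
    [[0.002,0.05,0],[0,0,0]],
    [[0.002,0.06,0],[0,0,0]],
    [[0.003,0.07,0],[0,0,0]],
  ],
)

```text
clock: 25.6
tool_pos: [0.4533, -0.1181, 0.0605]
eef_rot: [0.722, 0.692, 0.0, 0.0]
contact_force: [-0.4, 0.4, -1.4]
opening: 0.154
finger_force: 55.0
```

Request:
step_arm(
  increments=[
    [[0.004,0.1,0],[0,0,0]],
    [[0.007,0.16,0],[0,0,0]],
    [[0.01,0.24,0],[0,0,0]],
    [[0.013,0.3,0],[0,0,0]],
    [[0.016,0.36,0],[0,0,0]],
    [[0.016,0.36,0],[0,0,0]],
    [[0.016,0.36,0],[0,0,0]],
    [[0.016,0.36,0],[0,0,0]],
    [[0.013,0.3,0],[0,0,0]],
    [[0.01,0.2,0],[0,0,0]],
  ],
)

```text
clock: 26.6
tool_pos: [0.4545, -0.0903, 0.0606]
eef_rot: [0.722, 0.692, 0.0, 0.0]
contact_force: [-0.1, 0.7, -2.2]
opening: 0.15
finger_force: 55.0
```

Run:
```python
from look import *
W,d,T,u,v=look('w11',(.046,.055))
o=np.array([.449,-.1956]);l=(W[...,:2]-o)@u;m=(W[...,:2]-o)@v
k=(d>0)&(abs(m)<.0245)&(W[...,2]>.046)&(W[...,2]<.055)&(l>-.06)&(l<.06)
print('nest TCPx',((T[:2]-o)@u).round(4))
h,e=np.histogram(l[k],np.arange(-.03,.05,.004)); print(h,e.round(3))
if k.any(): print('l range',l[k].min(),l[k].max())
a,d=r.snapshot('side');W=world(cam('side'),d);l=(W[...,:2]-o)@u;m=(W[...,:2]-o)@v
k=(d>0)&(abs(m)<.0245)&(W[...,2]>.046)&(W[...,2]<.055)&(l>-.04)&(l<.065);print('side',k.sum(),np.histogram(l[k],np.arange(-.03,.05,.004))[0])
save(cv2.resize(a[130:200,240:340],None,fx=6,fy=6),'s11.png')
```

```text
26.65 T [ 0.45455416 -0.09002665  0.06055268] yaw -92.43 F [ 1.02  0.82 -2.26] M [-0.042 -0.102  0.026] q [ 7.219e-01  6.920e-01  2.000e-04 -1.000e-04]
disc l,m [ 1.016e+02 -1.000e-01] rad 27.0 mean [99.6 -0.8] z 0.0488 tilt deg [2.7  0.11] world [ 0.4501 -0.1915]
nest TCPx -0.1057
[  0   0   0   0   6 233 214  15   0   0   0   0   0   0   0   0   0   0
   0] [-0.03  -0.026 -0.022 -0.018 -0.014 -0.01  -0.006 -0.002  0.002  0.006
  0.01   0.014  0.018  0.022  0.026  0.03   0.034  0.038  0.042  0.046]
l range -0.010827128120395275 0.0011699995490193334
side 25 [0 0 0 0 1 4 3 4 3 2 4 2 2 0 0 0 0 0 0]
```

The disc's near edge is at nest x ≈ -10.5 mm, so its centre is at about 13.5 mm, still against the plunger. Drawing out fully, then carrying the lifter back to its original clear spot.

Request:
step_arm(
  increments=[
    [[0.017,0.4,0],[0,0,0]],
    [[0.026,0.6,0],[0,0,0]],
    [[0.035,0.8,0],[0,0,0]],
    [[0.035,0.8,0],[0,0,0]],
    [[0.035,0.8,0],[0,0,0]],
    [[0.035,0.8,0],[0,0,0]],
    [[0.035,0.8,0],[0,0,0]],
    [[0.035,0.8,0],[0,0,0]],
    [[0.02,0.5,0.5],[0,0,0]],
    [[0.01,0.3,0.8],[0,0,0]],
  ],
)

```text
clock: 27.7
tool_pos: [0.457, -0.0241, 0.0738]
eef_rot: [0.722, 0.692, -0.0, -0.0]
contact_force: [0.0, 0.1, -0.9]
opening: 0.152
finger_force: 55.0
```

Request:
step_arm(
  increments=[
    [[0,0,1],[0,0,0]],
    [[0,0,1.2],[0,0,0]],
    [[0,0.5,1.2],[0,0,0]],
    [[0,1,1],[0,0,0.4]],
    [[-0.2,2,0.3],[0,0,0.4]],
    [[-0.2,2.5,0],[0,0,0.4]],
    [[-0.2,3,0],[0,0,0.4]],
    [[-0.2,3,0],[0,0,0.4]],
    [[-0.2,3,0],[0,0,0.4]],
    [[-0.2,3,0],[0,0,0.4]],
  ],
)

```text
clock: 28.7
tool_pos: [0.4449, 0.1569, 0.1211]
eef_rot: [0.705, 0.709, 0.0, -0.0]
contact_force: [0.3, 0.4, -1.3]
opening: 0.153
finger_force: 55.0
```

Request:
step_arm(
  increments=[
    [[-0.2,3,0],[0,0,0.4]],
    [[-0.2,3,0],[0,0,0.4]],
    [[-0.2,3,0],[0,0,0]],
    [[-0.2,3,0],[0,0,0]],
    [[-0.2,2,0],[0,0,0]],
    [[-0.2,1.5,0],[0,0,0]],
    [[-0.2,1,0],[0,0,0]],
    [[0,0.5,0],[0,0,0]],
    [[0,0,0],[0,0,0]],
    [[0,0,0],[0,0,0]],
  ],
)

```text
clock: 29.7
tool_pos: [0.4315, 0.3239, 0.1204]
eef_rot: [0.701, 0.714, -0.001, 0.0]
contact_force: [0.5, -0.8, -1.1]
opening: 0.149
finger_force: 55.0
```

Run:
```python
from look import *
W,d,T,u,v=look('w12',(.046,.055))
a,d=r.snapshot('side');W=world(cam('side'),d);ok=d>0
a2,d2=r.snapshot('top');save(cv2.resize(a2[190:265,280:400],None,fx=6,fy=6,interpolation=cv2.INTER_CUBIC),'t12.png')
W2=world(cam('top'),d2)
o=np.array([.449,-.1956]);un=np.array([-.0436,-.999]);vn=np.array([.999,-.0436])
for n,W,d in (('side',W,d),('top',W2,d2)):
    l=(W[...,:2]-o)@un;m=(W[...,:2]-o)@vn;k=(d>0)&(abs(m)<.0245)&(W[...,2]>.045)&(W[...,2]<.056)&(l>-.04)&(l<.036)
    if k.sum()>9: print(n,k.sum(),l[k].min().round(4),l[k].max().round(4),'circ',cv2.minEnclosingCircle((np.c_[l[k],m[k]]*1000).astype(np.float32)))
```

```text
29.75 T [0.43161179 0.32383653 0.12043022] yaw -88.96 F [-0.3  -0.82 -1.81] M [-0.044 -0.049 -0.03 ] q [ 7.007e-01  7.135e-01 -5.000e-04  5.000e-04]
side 88 -0.0152 0.0345 circ ((11.007176399230957, -0.41971784830093384), 26.24445152282715)
top 207 -0.0102 0.0359 circ ((12.512557983398438, -1.027437448501587), 23.9155330657959)
```

View pics/t12.png

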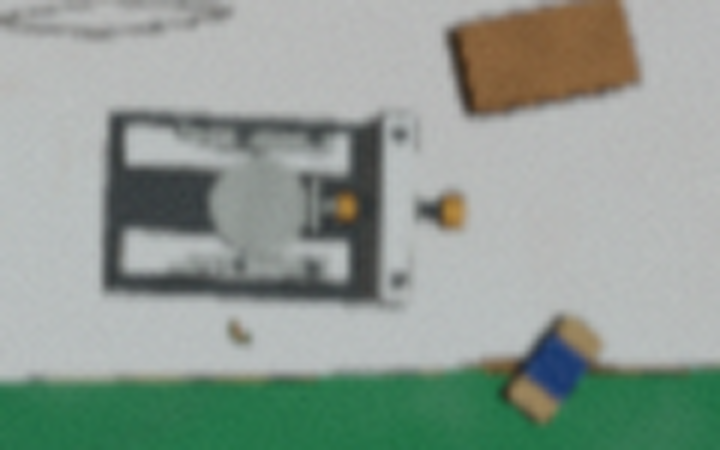

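The top view shows the disc at crop (258,205) right by the plunger line at (318,205). I'll check the gap more closely with intensity profiles, at no arm time.

Run:
```python
from h import *
b=np.load('top0.npz')['a'];c=cam('top')
a,d=r.snapshot('top')
A=np.mean([r.snapshot('top')[0].astype(float).mean(-1) for _ in range(6)],0)
o=np.array([.449,-.1956]);un=np.array([-.0436,-.999])
for n,l,z in (('face',.0377,.052),('face',.0377,.05),('discedge',.0377,.05),('near edge',-.0103,.05)): print(n,l,z,pix(c,[*(o+un*l),z]))
print('cols',list(range(312,338)))
for v in (223,224,225): print(v,'now',A[v,312:338].round().astype(int).tolist(),'\n was',b[v,312:338].mean(-1).round().astype(int).tolist())
```

```text
face 0.0377 0.052 (np.float64(331.68117022027656), np.float64(223.23331803787445))
face 0.0377 0.05 (np.float64(331.5462331053272), np.float64(223.27400686489625))
discedge 0.0377 0.05 (np.float64(331.5462331053272), np.float64(223.27400686489625))
near edge -0.0103 0.05 (np.float64(314.9218996587835), np.float64(222.47372563587348))
cols [312, 313, 314, 315, 316, 317, 318, 319, 320, 321, 322, 323, 324, 325, 326, 327, 328, 329, 330, 331, 332, 333, 334, 335, 336, 337]
223 now [62, 62, 84, 134, 148, 149, 150, 150, 147, 144, 143, 144, 145, 146, 148, 148, 147, 145, 135, 111, 122, 96, 96, 97, 96, 103] 
 was [55, 54, 54, 56, 53, 55, 53, 53, 55, 52, 51, 52, 52, 54, 50, 53, 53, 52, 54, 69, 106, 94, 84, 87, 86, 90]
224 now [62, 63, 83, 131, 148, 150, 150, 149, 147, 144, 144, 144, 145, 146, 148, 149, 147, 145, 132, 112, 125, 106, 108, 109, 107, 115] 
 was [53, 56, 56, 56, 54, 54, 54, 54, 53, 56, 57, 55, 56, 53, 55, 53, 51, 53, 53, 72, 108, 98, 97, 100, 96, 104]
225 now [64, 61, 79, 122, 146, 150, 151, 149, 147, 144, 144, 145, 146, 148, 149, 148, 147, 145, 131, 107, 122, 95, 85, 89, 94, 104] 
 was [55, 56, 54, 55, 54, 57, 56, 53, 54, 53, 55, 54, 54, 52, 57, 54, 54, 53, 51, 71, 103, 85, 74, 79, 81, 95]
```

Request:
step_arm(
  increments=[
    [[-0.05,0.4,-1],[0,0,0]],
    [[-0.05,0.5,-1.5],[0,0,0]],
    [[-0.05,0.4,-1.5],[0,0,0]],
    [[0,0.3,-1.5],[0,0,0]],
    [[0,0.1,-1.2],[0,0,0]],
    [[0,0,-0.9],[0,0,0]],
    [[0,0,-0.6],[0,0,0]],
    [[0,0,-0.4],[0,0,0]],
    [[0,0,-0.2],[0,0,0]],
    [[0,0,0],[0,0,0]],
  ],
)

```text
clock: 31.2
tool_pos: [0.43, 0.3422, 0.0326]
eef_rot: [0.7, 0.714, 0.0, 0.0]
contact_force: [-1.1, -0.7, -2.1]
opening: 0.152
finger_force: 55.0
```

Request:
step_arm(
  increments=[
    [[0,0,-0.1],[0,0,0]],
    [[0,0,-0.1],[0,0,0]],
    [[0,0,-0.1],[0,0,0]],
    [[0,0,-0.1],[0,0,0]],
    [[0,0,-0.1],[0,0,0]],
    [[0,0,-0.08],[0,0,0]],
    [[0,0,-0.05],[0,0,0]],
    [[0,0,-0.03],[0,0,0]],
    [[0,0,0],[0,0,0]],
    [[0,0,0],[0,0,0]],
  ],
)

```text
clock: 32.2
tool_pos: [0.4298, 0.3423, 0.0259]
eef_rot: [0.7, 0.714, 0.0, 0.0]
contact_force: [0.3, 0.2, -1.5]
opening: 0.149
finger_force: 55.0
```

Request:
step_arm(
  increments=[
    [[0,0,-0.02],[0,0,0]],
    [[0,0,-0.02],[0,0,0]],
    [[0,0,-0.02],[0,0,0]],
    [[0,0,0],[0,0,0]],
    [[0,0,0],[0,0,0]],
    [[0,0,0],[0,0,0]],
    [[0,0,0],[0,0,0]],
    [[0,0,0],[0,0,0]],
    [[0,0,0],[0,0,0]],
    [[0,0,0],[0,0,0]],
  ],
)

```text
clock: 33.2
tool_pos: [0.43, 0.3423, 0.0256]
eef_rot: [0.7, 0.714, 0.0, 0.0]
contact_force: [0.3, -1.6, 5.1]
opening: 0.15
finger_force: 55.0
```

Table contact is felt. Releasing, rising, and going to look at the nest from close by.

Request:
step_arm(
  increments=[
    [[0,0,0],[0,0,0]],
    [[0,0,0],[0,0,0]],
    [[0,0,0],[0,0,0]],
    [[0,0,0],[0,0,0]],
    [[0,0,0],[0,0,0]],
    [[0,0,0],[0,0,0]],
    [[0,0,0],[0,0,0]],
    [[0,0,0.3],[0,0,0]],
    [[0,0,1],[0,0,0]],
    [[0,0,2],[0,0,0]],
  ],
  fingers=1,
)

```text
clock: 34.2
tool_pos: [0.4292, 0.3417, 0.0583]
eef_rot: [0.7, 0.714, -0.001, 0.0]
contact_force: [0.5, 0.1, -0.2]
opening: 0.999
finger_force: 0.0
```

Request:
step_arm(
  increments=[
    [[0,0,3],[0,0,0]],
    [[0,0,3],[0,0,0]],
    [[0,0,3],[0,0,0]],
    [[0,-1,3],[0,0,0]],
    [[0,-3,2],[0,0,0]],
    [[0,-4,0],[0,0,0]],
    [[0,-4,0],[0,0,0]],
    [[0,-4,0],[0,0,0]],
    [[0,-4,0],[0,0,0]],
    [[0,-4,0],[0,0,0]],
  ],
)

```text
clock: 35.2
tool_pos: [0.4296, 0.1006, 0.1992]
eef_rot: [0.7, 0.714, 0.0, 0.001]
contact_force: [1.9, 0.7, -0.2]
opening: 1.002
finger_force: 0.0
```

Request:
step_arm(
  increments=[
    [[0,-4.5,0],[0,0,0]],
    [[0,-4.5,0],[0,0,0]],
    [[0,-4.5,0],[0,0,0]],
    [[0,-4.5,0],[0,0,0]],
    [[0,-4.5,0],[0,0,0]],
    [[0,-4.5,0],[0,0,0]],
    [[0,-4.5,0],[0,0,0]],
    [[0,-2.5,0],[0,0,0]],
    [[0,-1,0],[0,0,0]],
    [[0,0,0],[0,0,0]],
  ],
)

```text
clock: 36.2
tool_pos: [0.4296, -0.2485, 0.1987]
eef_rot: [0.701, 0.713, 0.0, 0.0]
contact_force: [-0.1, 0.1, -0.3]
opening: 0.998
finger_force: 0.0
```

Run:
```python
from h import *
c=cam('wrist');a,d=r.snapshot('wrist');W=world(c,d);print(r.get_state()['clock'],r.get_state()['tool_pos'])
o=np.array([.449,-.1956]);un=np.array([-.0436,-.999]);vn=np.array([.999,-.0436])
l=(W[...,:2]-o)@un;m=(W[...,:2]-o)@vn;Z=W[...,2];k=(d>0)&(abs(m)<.0245)&(Z>.046)&(Z<.056)&(l>-.04)&(l<.036)
p=(np.c_[l[k],m[k]]*1000).astype(np.float32); print('disc',k.sum(),cv2.minEnclosingCircle(p),Z[k].mean())
u,v=map(int,pix(c,[*(o+un*.03),.05])); print(u,v)
g=a[max(0,v-40):v+40,max(0,u-50):u+50];save(cv2.resize(g,None,fx=7,fy=7,interpolation=cv2.INTER_CUBIC),'w13c.png')
a,d=r.snapshot('side');W=world(cam('side'),d)
rect(sel(W,d,.39,.47,.28,.43,.047,.07),'bar'); rect(sel(W,d,.41,.45,.235,.275,.001,.01),'blade')
```

```text
36.25 [ 0.42988619 -0.24678776  0.1987232 ]
disc 1796 ((14.26224136352539, -1.288372278213501), 23.834577560424805) 0.049880461742862876
275 154
bar 235 [429.3 361. ] [14.3 90.2] 1.1 mean [0.4288 0.3645 0.0543]
blade 92 [426.3 255.2] [31.6 38. ] 0.1 mean [0.4297 0.2537 0.0031]
```

View pics/w13c.png

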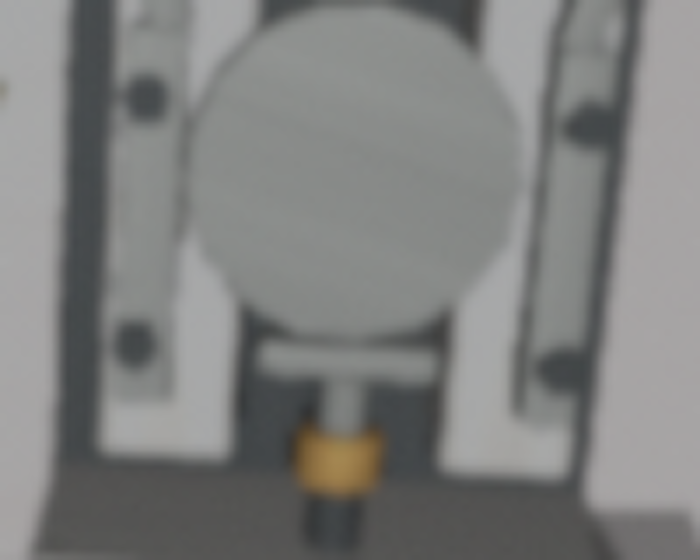

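The close view shows the disc's lower edge meeting the plunger face at crop (345,340) with no gap. The lifter stands upright at its old spot, and the robot touches nothing.

```bash
python3 -c "
from plant import r
print(r.finish_job())"
```

```text
the job is handed in; nothing more can be done
None
```

The job is handed in at about 36 s on the clock: the disc rests against the plunger after a push of about 4.7 N, the lifter stands upright at its original spot, and the other things were left alone.

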